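# Seat the ring post in the bench's bayonet socket

### The arm

A 6-joint arm with a two-finger parallel gripper is mounted at the origin on the work surface. World frame = base frame: x ahead of the robot, y to its left, z up, the work surface at z = 0. Lengths are in m, angles in rad, forces in N, time in s.
With the tool pointing down it reaches from about 0.325 to 1 m from the base axis. Payload 5.1 kg.
Tool frame: the origin (TCP) lies between the finger pads; the fingertips stand 14 mm ahead of it and the grasp point (between the pads) lies 5 mm behind it; y points along the fingers, x is the direction in which the jaws open and shut, and the axes are right-handed (so a half turn about y gives the same grasp; the last joint's range is limited). The gripper opens to 85 mm and grips with 20 to 120 N. Pads are 22 mm wide; open, the fingers measure 114 mm over their backs; the gripper's body (76 mm by 85 mm) begins 54 mm behind the grasp point. The pads swing forward as they close: fully open they stand 13 mm farther back than shut.
Start: joints at [-0.083, 0.124, 1.65, -0, 1.367, -0.083], TCP at [0.65, -0, 0.245] pointing down, gripper open.
Joint ranges: [-2.61, 2.61], [-1.02, 2.33], [0.03, 2.71], [-1.35, 4.49], [0.32, 2.68], [-2.91, 2.91]. Speed limits (rad/s): [2.57, 2.57, 3.14, 3.14, 3.14, 3.14].

### API

Orientations are given as a unit quaternion [w, x, y, z].
In Python, from station import env gives the robot as it stands.
- The arm moves only by the tool send_rows, never from a script. Its argument "motion" is a list of rows, each a list of 7 numbers: the shift along the tool's x, y, z as a fraction of full scale, then the turn, a rotation vector about the tool's x, y, z as a fraction of full scale, then the closure, from -1 (fully open) to 1 (shut). A call has 1 to 5 rows; each row is the pose to reach, as a shift and turn from the pose commanded when the call began, along the tool's axes at that moment; what a row does not reach only later rows make up. Full scale, the value 1, is 0.12 m for a shift and 120 degrees for a turn. A row lasts 1/10 s, in which the tool goes at most 50 mm and 8.59 degrees, less where a joint would pass 70% of its speed; a pose out of reach is approached as far as the arm can. A call with a number of a shift or a turn outside -1 to 1 is refused whole. A call with a gripper value outside its range is refused whole. The fingers move at their own pace and stop on an object; "grip_force" is the grip in N (left out, the last holds). Time passes only in rows, so rows that repeat a pose let the fingers close. It gives the time, the measured TCP pose, the force and the opening at its end, in the units of the state.
- env.sense(): the state, without advancing time (a new reading comes with each control period).
- env.grab_frame(name): name is "scene" or "side" or "wrist"; returns a dict with "frame" (480x640x3 uint8, blue, green, red), "camera_matrix" (3x3 intrinsics, pixels), "world_from_camera" (4x4, takes a point from camera to world coordinates). Camera axes: x right, y up, looking along -z (the intrinsics and any distortion apply to the point x, -y, -z); pixel columns grow to the right and rows downward; lengths in m; the calibration is good to about 2 mm. A picture is of the moment at which its call begins. There is no depth.
- env.close_job(): hands the job in, once; it reports no verdict.
The state is a dict: "t": time; "q": joint angles; "joint_velocities": joint speeds; "effort": joint torques, N m; "tool_pos": TCP position; "orientation": TCP orientation; "wrist_force": force on the tool from outside, world axes, zero at the start; "ft_torque": the same for the moment, N m; "grip_width": finger opening in m.
Only numpy, scipy, OpenCV 4.12 (cv2) and the standard library are available. Lean on these libraries where they do the work, as an engineer would, in place of code of your own. Each camera call takes 0.05 s, during which the arm holds its last target. There are 200 camera calls.

### The job

Pull the black blanking plug out of the bench socket, press it fully home in its own slot (the block labelled with a plain round dot) and let go of it. Then lower the steel ring post into the socket with its cross pin in line with the slots, push it down against the spring until its collar is flush, twist it a quarter turn clockwise seen from above, to its stop, and finish while still gripping it and holding it down flush. Leave the jar, the steel bench block and the screwdriver where they are.

Things in the scene. Friction and masses are not known exactly. Their poses are not given: they have to be found in the camera images.
- socket: Fixed bayonet socket: dark steel housing 90 x 90 mm, 50 mm high, bright top plate 8 mm thick. Origin: centre of its underside, z up. Keyhole in the top: round bore 26 mm across plus two slots 12 mm wide along socket x, to 20.5 mm either side of centre. Two raised index bars on top (3 mm high, 30 to 44 mm from centre) lie in line with the slots. Same after a half turn.
- socket_mouth (a point): Centre of the socket's top face, 50 mm above the bench; axes as the socket's. In the cavity under the plate the post's pin can turn only clockwise seen from above, from the slot line (socket x) to a stop a quarter turn on (socket y).
- spring (a joint): Sprung plunger in the socket's bore, pressed down by the post's foot: 0 m at rest (its top 14 mm below the top face), grows as it is pushed down, 0.012 with the post's collar flush. Pushes back with 4 N at 0 and 500 N/m more (10 N with the collar flush).
- plug: Black blanking plug, about 60 g, standing in the socket's bore at the start. Origin at the centre of the underside of its stem, z up, round. Stem 22 mm diameter and 12 mm long, then a flange 44 mm diameter and 6 mm thick, then a round knob 26 mm diameter and 28 mm high; 46 mm in all.
- plug_knob (a point): Grip point in the plug's knob, on its axis, 34 mm above its origin, 22 mm above the flange's underside.
- plug_flange (a point): Centre of the underside of the plug's flange, 12 mm above its origin.
- post: Steel ring post, about 200 g, at first in the block with the large hole. Origin: centre of its foot, z up. Shank 22 mm diameter; cross pin 8 mm thick, 36 mm tip to tip along post x, 9 mm above the foot; collar 50 mm diameter from 26 to 32 mm; grip body from 32 to 72 mm, 40 mm along x, 24 mm along y (flat faces to grip); mandrel 18 mm diameter from 72 to 92 mm. Same after a half turn.
- post_grip (a point): Grip point in the post's grip body, on its axis, 56 mm above the foot, 30 mm above the collar's underside.
- post_collar (a point): Centre of the underside of the post's collar, 26 mm above the foot. The pin is clear below the socket's plate once the collar is less than 5 mm above the top face. If let go when twisted, the spring lifts the post 5 mm, until the pin meets the plate.
- plug_slot: The plug's own storage block, wood, fixed, 75 x 75 x 32 mm high, with a margin 21.5 mm deep on its -x side that carries a white label with a plain black round dot in relief. Origin: centre of the underside of the square part, under the hole; round hole 28 mm diameter, 30 mm deep.
- plug_slot_mouth (a point): Centre of the hole's mouth, on the top face of the plug's block, 32 mm above the bench; z up.
- post_slot: The post's storage block, same size, round hole 42 mm diameter; its label shows a dot with a bar across it.
- punch_slot: A third storage block, same size, empty, with a 16 mm hole (too small for the plug); its label shows a square.
- jar: Small glass jar with a steel lid, 52 mm diameter, 55 mm high, on the bench: leave it. Origin under its centre.
- bench_block: Steel bench block 60 x 60 x 22 mm: leave it. Origin under its centre.
- screwdriver: Screwdriver 150 mm long with a wooden handle, lying on the bench: leave it. Lies along its x axis.
Mind the look-alikes: they are no part of the job. What is shaped like the post but blue is not meant. Leave any blue look-alike of the plug_slot alone.

How it is judged:
By the outcome, as a careful person would: the job done as asked, in the order asked, and still so for the second after the job is handed in, while the arm keeps its last pose, push and grip.
It also fails if it takes over 62 s, if anything falls off the work surface, if the arm or the gripper's body presses on something with over 40 N, if the wrist force passes 120 N, or if a joint passes its speed limit or range.

## Working session

There is one attempt and no reset: what is moved stays moved. The work goes in short steps, Python scripts to look and compute and a tool call to move; the robot and the scene stay as the last step left them, time stands still between calls to the robot, and variables do not carry over. Pictures are saved under pics/ and viewed, about 8 in all and at most 12, crops included, and the job is handed in when it is done.

Besides the shell and the picture viewer there is one more tool, called after "Call:" as name(argument=value, ...) on one line, values as JSON. send_rows: Moves the arm, as the interface text tells. Shift numbers are shares of 0.12 m and turn numbers shares of 120 degrees, none past 1 either way. Its arguments: {"type":"object","properties":{"motion":{"type":"array","items":{"type":"array","items":{"type":"number","minimum":-1,"maximum":1}}},"grip_force":{"type":"number"}},"required":["motion"]}

```bash
ls; mkdir -p pics
cat > h.py <<'E'
import numpy as np, cv2
from scipy.spatial.transform import Rotation as R
from station import env
def grab(n,f=None):
    d=env.grab_frame(n); 
    if f: cv2.imwrite('pics/'+f,d['frame'])
    return d
def ray(d,u,v):
    K=np.array(d['camera_matrix']);T=np.array(d['world_from_camera'])
    a=np.linalg.inv(K)@[u,v,1]; return T[:3,3],T[:3,:3]@np.array([a[0],-a[1],-a[2]])
def onz(d,u,v,z):
    o,r=ray(d,u,v); return o+r*(z-o[2])/r[2]
def proj(d,p):
    K=np.array(d['camera_matrix']);T=np.array(d['world_from_camera'])
    c=T[:3,:3].T@(np.array(p)-T[:3,3]); x=K@np.array([c[0],-c[1],-c[2]]); return x[:2]/x[2]
def pose():
    s=env.sense(); q=np.array(s['orientation']); return np.array(s['tool_pos']),R.from_quat(q[[1,2,3,0]]),s
E
python3 - <<'E'
from h import *
np.set_printoptions(precision=4,suppress=True)
for n in ['scene','side','wrist']:
    d=grab(n,n+'0.png'); print(n,{k:v for k,v in d.items() if k not in('frame','camera_matrix','world_from_camera')}); print(np.array(d['camera_matrix'])); print(np.array(d['world_from_camera']))
p,r,s=pose(); print(s); print(r.as_matrix())
E
```

```text
pics
scene {}
[[536.3436   0.     323.14  ]
 [  0.     536.3436 252.546 ]
 [  0.       0.       1.    ]]
[[-0.5522 -0.5228  0.6494  1.1731]
 [ 0.8336 -0.3554  0.4228  0.3573]
 [ 0.0097  0.7748  0.6321  0.6706]
 [ 0.      0.      0.      1.    ]]
side {}
[[435.3609   0.     321.9527]
 [  0.     435.3609 236.515 ]
 [  0.       0.       1.    ]]
[[ 0.7775  0.3554 -0.5188  0.1803]
 [-0.6285  0.4681 -0.6212 -0.5356]
 [ 0.0221  0.809   0.5874  0.568 ]
 [ 0.      0.      0.      1.    ]]
wrist {}
[[421.2078   0.     319.8902]
 [  0.     421.2078 242.4499]
 [  0.       0.       1.    ]]
[[ 1.     -0.0018  0.0015  0.6506]
 [ 0.0012  0.9442  0.3294  0.0853]
 [-0.002  -0.3294  0.9442  0.3732]
 [ 0.      0.      0.      1.    ]]
{'t': 0.15, 'q': array([-0.0826,  0.1244,  1.6513,  0.    ,  1.3675, -0.0826]), 'joint_velocities': array([ 0.0004, -0.0011, -0.0037, -0.0011, -0.0035,  0.0023]), 'effort': array([  0.0004, -42.4228, -36.6012,  -0.    ,   0.0047,  -0.    ]), 'tool_pos': array([0.6496, 0.    , 0.2443]), 'orientation': array([ 0.7072, -0.7071,  0.0006,  0.0006]), 'wrist_force': array([-0.13  ,  0.2776, -0.6499]), 'ft_torque': array([ 0.0113,  0.0069, -0.0351]), 'grip_width': 0.08534112625201244}
[[ 1.     -0.0016 -0.    ]
 [ 0.      0.0001  1.    ]
 [-0.0016 -1.      0.0001]]
```

View pics/scene0.png

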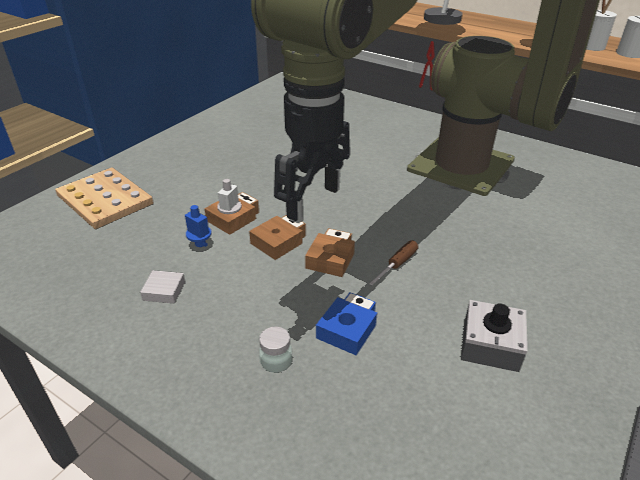

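View pics/side0.png

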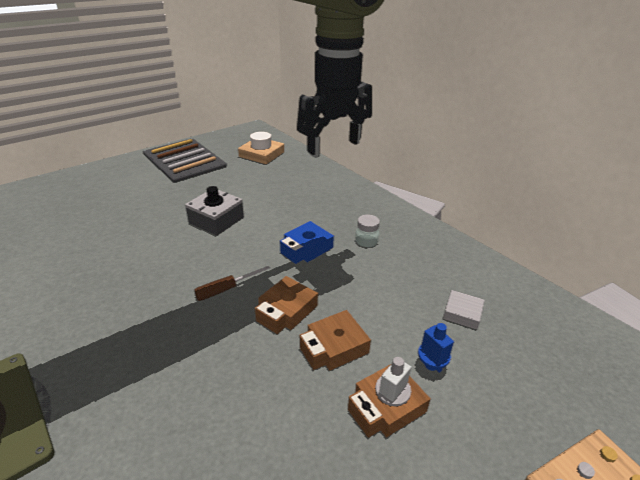

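The black plug is in the socket at scene (498,318) and side (213,198). 

Candidates:
- **Plug slot:** the wood block with the plain dot at scene (330,253). Look-alikes are the blue block (347,322), the punch block (277,236) and the post block (231,213).
- **Post:** the steel one at scene (228,198). The look-alike is the blue one (197,225).

I'll check these in one close crop.

Run:
```python
import cv2,numpy as np
s=cv2.imread('pics/scene0.png');d=cv2.imread('pics/side0.png')
def c(i,x,y): return cv2.resize(i[y:y+75,x:x+66],None,fx=4,fy=4,interpolation=cv2.INTER_CUBIC)
a=np.hstack([c(s,462,297),c(s,300,217),c(s,202,167)]);b=np.hstack([c(d,182,172),c(d,254,264),c(d,352,352)])
cv2.imwrite('pics/c1.png',np.vstack([a,b])); print(a.shape)
```

```text
(300, 792, 3)
```

View pics/c1.png

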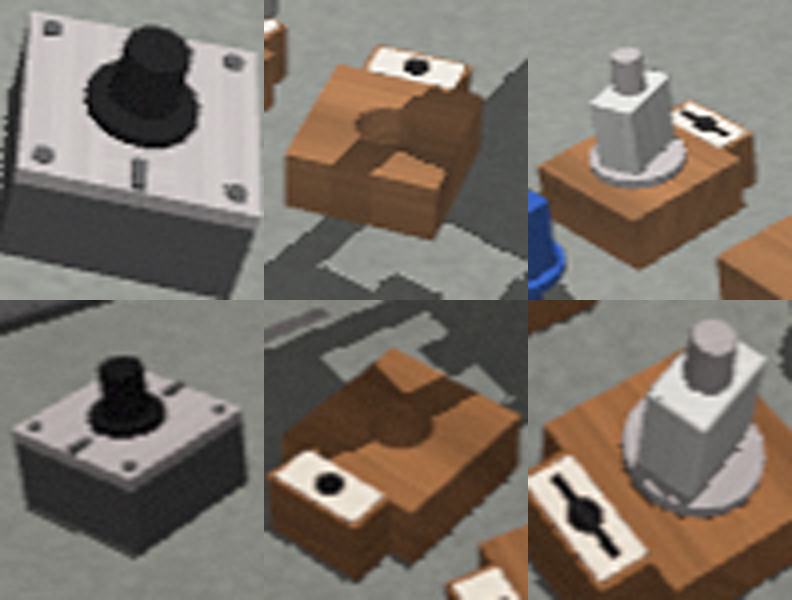

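```bash
cat > tri.py <<'E'
from h import *
np.set_printoptions(precision=4,suppress=True)
A=grab('scene');B=grab('side')
def tri(a,b):
    o1,r1=ray(A,*a);o2,r2=ray(B,*b);t=np.linalg.lstsq(np.c_[r1,-r2],o2-o1,rcond=None)[0]
    return (o1+r1*t[0]+o2+r2*t[1])/2, np.linalg.norm(o1+r1*t[0]-o2-r2*t[1])
def sc(t,x,y): return (x/4+t[0],y/4+t[1])
S=(462,297);Sd=(182,172-75);P=(300-66,217);Pd=(254-66,264-75);Q=(202-132,167);Qd=(352-132,352-75)
print('knob top',tri(sc(S,157,45),sc(Sd,123,368)), onz(A,*sc(S,157,45),.084), onz(B,*sc(Sd,123,368),.084))
b1=onz(B,*sc(Sd,175,387),.053);b2=onz(B,*sc(Sd,80,446),.053);print('bars',b1,b2,(b1+b2)/2,np.degrees(np.arctan2(*(b1-b2)[1::-1])),'scene bar',onz(A,*sc(S,139,173),.053))
for n,t,D,pts,z in [('sock',S,A,[(30,12),(262,214),(18,180)],.05),('sockside',Sd,B,[(13,435),(132,487),(243,408),],.05),
 ('plugslot',P,A,[(388,126),(286,157),(443,183),(483,104),(341,66)],.032),('plugslot side',Pd,B,[(402,422),(521,416),(404,522-0),(391,352),(277,440)],.032),
 ('post',Q,A,[(626,55)],.098),('post',Qd,B,[(712,337)],.098),('postblk',Q,A,[(640,220),(540,170),(745,155)],.032),('postcollar',Q,A,[(638,155)],.038),('postcollar',Qd,B,[(694,450)],.038)]:
    print(n); print(np.array([onz(D,*sc(t,*p),z)[:2] for p in pts]))
print('dot',tri(sc(P,417,66),sc(Pd,329,484)),'hole',tri(sc(P,388,126),sc(Pd,402,422)))
print('post top',tri(sc(Q,626,55),sc(Qd,712,337)))
E
python3 tri.py
```

```text
knob top (array([0.5292, 0.266 , 0.0821]), np.float64(0.0030993401406208313)) [0.5294 0.2671 0.084 ] [0.5281 0.2605 0.084 ]
bars [0.5639 0.274  0.053 ] [0.4918 0.2488 0.053 ] [0.5278 0.2614 0.053 ] 19.314752947945873 scene bar [0.5662 0.2798 0.053 ]
sock
[[0.503  0.2116]
 [0.5571 0.3249]
 [0.5926 0.2422]]
sockside
[[0.4694 0.2858]
 [0.497  0.1999]
 [0.5854 0.2349]]
plugslot
[[ 0.4986 -0.0642]
 [ 0.5448 -0.091 ]
 [ 0.5195 -0.0205]
 [ 0.4586 -0.0355]
 [ 0.472  -0.1089]]
plugslot side
[[ 0.497  -0.0685]
 [ 0.541  -0.0976]
 [ 0.4631 -0.1176]
 [ 0.52   -0.0274]
 [ 0.4474 -0.0446]]
post
[[ 0.5037 -0.313 ]]
post
[[ 0.499  -0.3181]]
postblk
[[ 0.5415 -0.2793]
 [ 0.5372 -0.3515]
 [ 0.4664 -0.2723]]
postcollar
[[ 0.5044 -0.3123]]
postcollar
[[ 0.4988 -0.3198]]
dot (array([ 0.4507, -0.079 ,  0.0311]), np.float64(0.0015950357094296976)) hole (array([ 0.4976, -0.066 ,  0.0302]), np.float64(0.0020391252507910374))
post top (array([ 0.5006, -0.3165,  0.0952]), np.float64(0.0006969551387920962))
```

Call:
send_rows(motion=[[-0.34, 0.1, 0.73, 0, 0, 0, -1], [-0.34, 0.1, 0.73, 0, 0, 0, -1], [-0.34, 0.1, 0.73, 0, 0, 0, -1]])

```text
t: 0.55
tool_pos: [0.6067, 0.0914, 0.232]
orientation: [0.708, -0.707, -0.001, 0.003]
wrist_force: [0.2, 0.1, -0.1]
grip_width: 0.0854
```

Call:
send_rows(motion=[[-0.34, 0.1, 0.73, 0, 0, 0, -1], [-0.34, 0.1, 0.73, 0, 0, 0, -1], [-0.34, 0.1, 0.73, 0, 0, 0, -1]])

```text
t: 0.85
tool_pos: [0.5661, 0.1785, 0.2203]
orientation: [0.707, -0.707, -0.001, 0.003]
wrist_force: [0.1, -0.8, -0.3]
grip_width: 0.0853
```

Call:
send_rows(motion=[[-0.34, 0.1, 0.73, 0, 0, 0, -1], [-0.34, 0.1, 0.73, 0, 0, 0, -1], [-0.34, 0.1, 0.73, 0, 0, 0, -1], [-0.34, 0.1, 0.73, 0, 0, 0, -1], [-0.34, 0.1, 0.73, 0, 0, 0, -1]])

```text
t: 1.35
tool_pos: [0.5285, 0.2617, 0.2097]
orientation: [-0.707, 0.707, -0.0, 0.001]
wrist_force: [-0.4, 0.4, 0.4]
grip_width: 0.0854
```

Run:
```python
from h import *
np.set_printoptions(precision=4,suppress=True)
d=grab('wrist','w1.png');p,r,s=pose();print(p,r.as_matrix(),s['q'],s['t']); np.save('w1.npy',d['world_from_camera'])
print(proj(d,(.5285,.264,.05)),proj(d,(.5285,.264,.084)))
```

```text
[0.5286 0.2616 0.2097] [[ 1.      0.0008  0.0016]
 [-0.0016 -0.0002  1.    ]
 [ 0.0008 -1.     -0.0002]] [ 0.3687  0.0167  1.824  -0.0005  1.3002  0.3704] 1.4
[318.399  218.8666] [318.2541 233.6796]
```

View pics/w1.png

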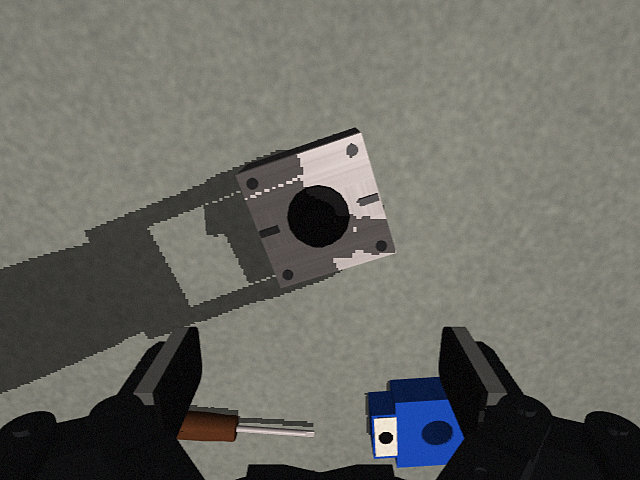

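The wrist view shows the socket: corner screws at (252,183), (352,150), (381,246) and (288,275), index bars at (269,231) and (369,199), and the black plug at (318,216).

Run:
```python
from h import *
np.set_printoptions(precision=4,suppress=True)
d=env.grab_frame('wrist')
c=np.array([onz(d,*p,.05)[:2] for p in [(252,183),(352,150),(381,246),(288,275)]]);print(c,c.mean(0))
b=[onz(d,*p,.053) for p in [(269,231),(369,199)]];print(b,(b[0]+b[1])/2,np.degrees(np.arctan2(*(b[1]-b[0])[1::-1])))
for i,j in[(0,1),(3,2)]:print(np.degrees(np.arctan2(*(c[j]-c[i])[::-1])))
for i,j in[(0,3),(1,2)]:print(90+np.degrees(np.arctan2(*(c[j]-c[i])[::-1])))
m=(d['frame'].max(2)<28).astype(np.uint8);m[320:]=0
n,l,st,ce=cv2.connectedComponentsWithStats(m)
i=l[216,318];print(st[i],ce[i])
cs,_=cv2.findContours((l==i).astype(np.uint8),0,1);e=cv2.fitEllipse(max(cs,key=len));print(e,onz(d,*e[0],.056),onz(d,*e[0],.062))
```

```text
[[0.4827 0.2896]
 [0.5513 0.3121]
 [0.5741 0.2433]
 [0.5058 0.2203]] [0.5285 0.2663]
[array([0.4934, 0.2557, 0.053 ]), array([0.5637, 0.279 , 0.053 ])] [0.5286 0.2674 0.053 ] 18.300174646066694
18.097489570135014
18.56766641588064
18.469471015194785
18.35354843096485
[ 287  185   62   62 2682] [316.8177 217.2588]
((317.7742614746094, 215.41873168945312), (60.26510238647461, 60.5833740234375), 1.5767782926559448) [0.5282 0.268  0.056 ] [0.5282 0.2697 0.062 ]
```

Call:
send_rows(motion=[[0, 0.4, 0.04, 0, 0, 0, -1], [0, 0.7, 0.04, 0, 0, 0, -1], [0, 0.9, 0.04, 0, 0, 0, -1], [0, 0.9, 0.04, 0, 0, 0, -1]])

```text
t: 1.85
tool_pos: [0.5253, 0.2653, 0.0968]
orientation: [-0.706, 0.708, -0.003, -0.002]
wrist_force: [0.6, -0.2, -0.1]
grip_width: 0.0852
```

Call:
send_rows(motion=[[0, 0.15, 0, 0, 0, 0, -1], [0, 0.23, 0, 0, 0, 0, -1], [0, 0.23, 0, 0, 0, 0, -1], [0, 0.23, 0, 0, 0, 0, -1]])

```text
t: 2.25
tool_pos: [0.5283, 0.2676, 0.0749]
orientation: [0.707, -0.707, -0.0, -0.001]
wrist_force: [0.2, -0.1, 0.8]
grip_width: 0.0855
```

Call:
send_rows(motion=[[0, 0, 0, 0, 0, 0, 1], [0, 0, 0, 0, 0, 0, 1], [0, 0, 0, 0, 0, 0, 1], [0, 0, 0, 0, 0, 0, 1], [0, 0, 0, 0, 0, 0, 1]], grip_force=40)

```text
t: 2.75
tool_pos: [0.5279, 0.2678, 0.0742]
orientation: [0.707, -0.707, -0.0, -0.0]
wrist_force: [-0.1, -0.2, 1.7]
grip_width: 0.0246
```

Call:
send_rows(motion=[[0, -0.1, 0, 0, 0, 0, 1], [0, -0.2, 0, 0, 0, 0, 1], [0, -0.3, 0, 0, 0, 0, 1], [0, -0.6, 0, 0, 0, 0, 1], [0, -0.8, 0, 0, 0, 0, 1]])

```text
t: 3.25
tool_pos: [0.5282, 0.2679, 0.1728]
orientation: [0.707, -0.707, -0.001, -0.001]
wrist_force: [0.6, 1.2, -0.5]
grip_width: 0.0244
```

Run:
```python
from h import *
np.set_printoptions(precision=4,suppress=True)
d=grab('wrist','w2.png');p,r,s=pose();print(p,s['grip_width'],s['q'])
f=grab('side');a=d['frame'];
cv2.imwrite('pics/c2.png',np.hstack([a[60:480,120:520],cv2.resize(f['frame'][130:270,140:273],(400,420))]))
for z in(.05,):print(proj(d,(.5285,.2665,z)))
```

```text
[0.5305 0.2688 0.1778] 0.024235454135501894 [ 0.3787  0.0488  1.8466 -0.      1.2358  0.3786]
[318.3341 240.7257]
```

View pics/c2.png

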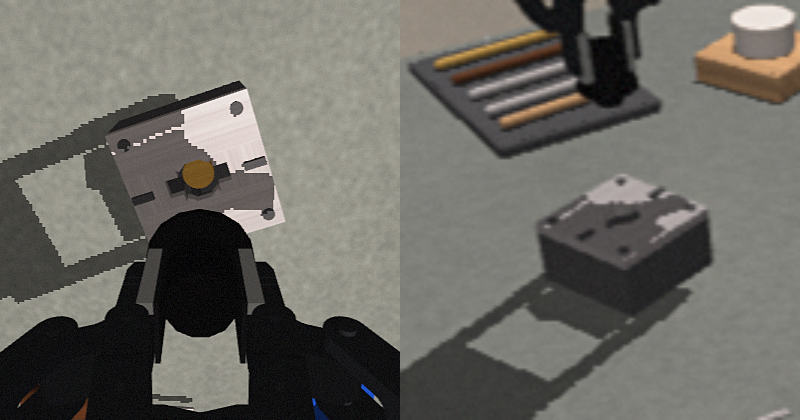

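The plug is held upright at (320,330), centred between the pads. The socket is empty, with the brass plunger at (318,235) and the keyhole centre at (318,240), as predicted. Next I carry the plug to its slot.

Call:
send_rows(motion=[[-0.09, 0, -0.4, 0, 0, 0, 1], [-0.09, 0, -0.8, 0, 0, 0, 1], [-0.09, 0, -0.93, 0, 0, 0, 1], [-0.09, 0, -0.93, 0, 0, 0, 1]])

```text
t: 3.75
tool_pos: [0.5164, 0.1542, 0.1691]
orientation: [-0.707, 0.707, -0.001, 0.001]
wrist_force: [-0.4, 0.3, -1.1]
grip_width: 0.0249
```

Call:
send_rows(motion=[[-0.09, 0, -0.4, 0, 0, 0, 1], [-0.09, 0, -0.8, 0, 0, 0, 1], [-0.09, 0, -0.93, 0, 0, 0, 1], [-0.09, 0, -0.93, 0, 0, 0, 1]])

```text
t: 4.15
tool_pos: [0.5061, 0.0435, 0.1695]
orientation: [0.707, -0.707, 0.001, -0.001]
wrist_force: [-0.3, 0.4, -1.4]
grip_width: 0.0247
```

Call:
send_rows(motion=[[-0.09, 0, -0.4, 0, 0, 0, 1], [-0.09, 0, -0.8, 0, 0, 0, 1], [-0.09, 0, -0.93, 0, 0, 0, 1], [-0.09, 0, -0.93, 0, 0, 0, 1], [-0.09, 0, -0.93, 0, 0, 0, 1]])

```text
t: 4.65
tool_pos: [0.4955, -0.066, 0.1695]
orientation: [0.707, -0.707, -0.0, 0.0]
wrist_force: [0.3, 0.0, -0.8]
grip_width: 0.025
```

Run:
```python
from h import *
np.set_printoptions(precision=4,suppress=True)
d=grab('wrist','w3.png');p,r,s=pose();print(p,s['grip_width'],s['q'],r.as_matrix())
print(proj(d,(.4975,-.064,.032)))
```

```text
[ 0.4954 -0.0657  0.1695] 0.024425208937349736 [-0.2398 -0.1532  2.0549  0.0008  1.2404 -0.2414] [[ 1.     -0.0003 -0.0014]
 [ 0.0014  0.0009  1.    ]
 [-0.0003 -1.      0.0009]]
[321.5213 228.8142]
```

View pics/w3.png

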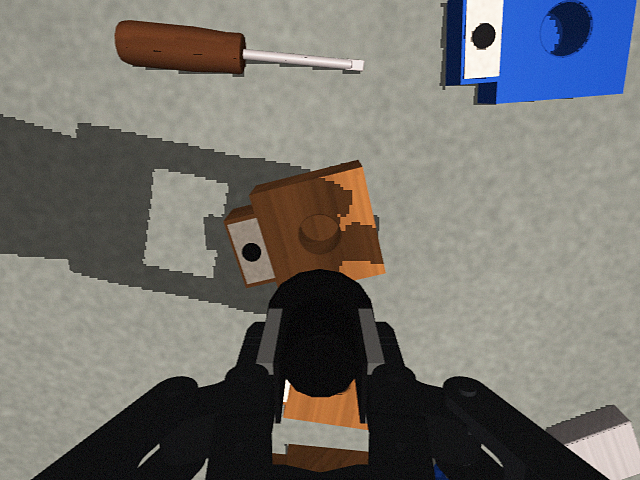

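Run:
```python
from h import *
from scipy.optimize import least_squares
np.set_printoptions(precision=4,suppress=True)
d=env.grab_frame('wrist');p,r,s=pose()
f=d['frame']; g=cv2.cvtColor(f,cv2.COLOR_BGR2GRAY)
print('hole',onz(d,319.5,234,.032))
# corners of the top
c=[onz(d,*q,.032)[:2] for q in [(252,187),(358,162),(385,271)]];print('corners mid',(c[0]+c[2])/2,c)
m=(f.max(2)<30); pts=[]
for u in range(278,366,4):
    col=np.where(m[255:330,u])[0]
    if len(col): pts.append((u,255+col[0]))
pts=np.array(pts);print(pts.T)
z=p[2]-.018-.003  # mid flange (rim silhouette: upper edge of far side = lower rim)
for zz in (p[2]-.018,p[2]-.024):
    w=np.array([onz(d,*q,zz)[:2] for q in pts])
    o=least_squares(lambda v:np.hypot(*(w-v).T)-.022,p[:2]);print('flange c',zz,o.x,o.x-p[:2],np.abs(o.fun).max())
```

```text
hole [ 0.4961 -0.0674  0.032 ]
corners mid [ 0.4969 -0.0649] [array([ 0.4528, -0.0358]), array([ 0.5202, -0.0197]), array([ 0.5411, -0.0939])]
[[278 282 286 290 294 298 302 306 310 314 318 322 326 330 334 338 342 346
  350 354 358 362]
 [288 283 281 278 276 273 272 272 271 270 269 269 270 271 271 272 274 276
  279 281 283 289]]
flange c 0.15152558981580885 [ 0.4963 -0.0647] [0.0009 0.0009] 0.0005071650026853732
flange c 0.14552558981580885 [ 0.4964 -0.0672] [ 0.001  -0.0015] 0.00035709823731996243
```

Call:
send_rows(motion=[[0, 0.3, 0.01, 0, 0, 0, 1], [0, 0.6, 0.01, 0, 0, 0, 1], [0, 0.78, 0.01, 0, 0, 0, 1], [0, 0.78, 0.01, 0, 0, 0, 1], [0, 0.78, 0.01, 0, 0, 0, 1]])

```text
t: 5.25
tool_pos: [0.4955, -0.0651, 0.0764]
orientation: [0.707, -0.707, -0.0, 0.001]
wrist_force: [-0.1, 0.4, 0.1]
grip_width: 0.0245
```

Run:
```python
from h import *
d=grab('wrist');f=grab('side');g=grab('scene')
p,r,s=pose();print(p,s['wrist_force'])
u,v=map(int,proj(f,(.497,-.066,.05)));a,b=map(int,proj(g,(.497,-.066,.05)))
C=lambda i,u,v:cv2.resize(i['frame'][v-50:v+50,u-44:u+44],(264,300),interpolation=2)
cv2.imwrite('pics/c4.png',np.hstack([cv2.resize(d['frame'][130:430,190:454],(264,300)),C(f,u,v),C(g,a,b)]))
```

```text
[ 0.49681211 -0.06601177  0.07826647] [0.12780838 0.06888561 0.01693432]
```

View pics/c4.png

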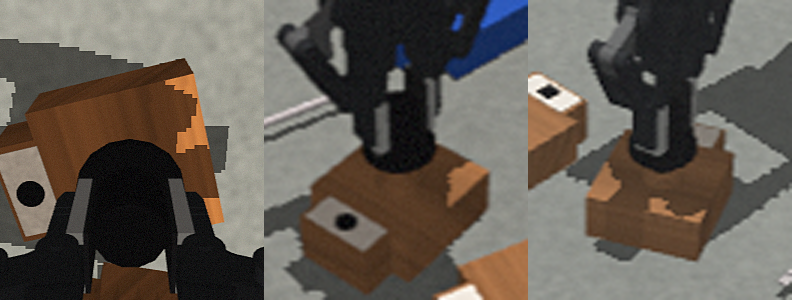

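The plug is just above the block and centred on the hole in all three views. I lower it now.

Call:
send_rows(motion=[[0, 0.05, 0, 0, 0, 0, 1], [0, 0.09, 0, 0, 0, 0, 1], [0, 0.13, 0, 0, 0, 0, 1], [0, 0.16, 0, 0, 0, 0, 1], [0, 0.16, 0, 0, 0, 0, 1]])

```text
t: 5.9
tool_pos: [0.495, -0.0661, 0.0565]
orientation: [0.707, -0.707, 0.0, 0.0]
wrist_force: [0.2, 1.1, -0.3]
grip_width: 0.0246
```

Call:
send_rows(motion=[[0, 0.01, 0, 0, 0, 0, 1], [0, 0.02, 0, 0, 0, 0, 1], [0, 0.02, 0, 0, 0, 0, 1]])

```text
t: 6.2
tool_pos: [0.4953, -0.0661, 0.0562]
orientation: [0.707, -0.707, 0.0, 0.0]
wrist_force: [-6.9, 0.6, 11.4]
grip_width: 0.0249
```

Call:
send_rows(motion=[[0, -0.01, 0, 0, 0, 0, -1], [0, -0.01, 0, 0, 0, 0, -1], [0, -0.01, 0, 0, 0, 0, -1], [0, -0.01, 0, 0, 0, 0, -1], [0, -0.01, 0, 0, 0, 0, -1]])

```text
t: 6.7
tool_pos: [0.4951, -0.066, 0.0555]
orientation: [0.707, -0.707, 0.0, 0.0]
wrist_force: [0.6, -0.3, 0.7]
grip_width: 0.0852
```

Call:
send_rows(motion=[[0, -0.2, 0, 0, 0, 0, -1], [0, -0.5, 0, 0, 0, 0, -1], [0, -0.9, 0, 0, 0, 0, -1], [0, -0.97, 0, 0, 0, 0, -1], [0, -0.97, 0, 0, 0, 0, -1]])

```text
t: 7.2
tool_pos: [0.4968, -0.0664, 0.1748]
orientation: [-0.707, 0.708, 0.002, 0.002]
wrist_force: [0.6, -0.1, -0.7]
grip_width: 0.0853
```

Run:
```python
from h import *
d=grab('wrist');f=grab('side');g=grab('scene')
p,r,s=pose();print(p,s['wrist_force'],s['grip_width'])
u,v=map(int,proj(f,(.497,-.066,.05)));a,b=map(int,proj(g,(.497,-.066,.05)))
C=lambda i,u,v:cv2.resize(i['frame'][v-50:v+50,u-44:u+44],(264,300),interpolation=2)
cv2.imwrite('pics/c5.png',np.hstack([cv2.resize(d['frame'][130:430,190:454],(264,300)),C(f,u,v),C(g,a,b)]))
# post orientation: grip body corners from first views
import sys
A,B=g,f
S=lambda x,y:(x/4+202-132,y/4+167)
D=lambda x,y:(x/4+352-132,y/4+352-75)
for n,dd,l in [('scene',A,[S(592,104),S(628,115),S(667,75)]),('side',B,[D(640,396),D(703,428),D(766,357),D(703,325)])]:
    w=np.array([onz(dd,*q,.078)[:2] for q in l]);e=np.diff(w,axis=0);print(n,w,np.hypot(*e.T),np.degrees(np.arctan2(e[:,1],e[:,0])))
```

```text
[ 0.49401139 -0.06575598  0.170024  ] [ 0.74564902  0.80764694 -0.97418693] 0.0854936130760272
scene [[ 0.52522829 -0.31929354]
 [ 0.52262962 -0.29764176]
 [ 0.48309329 -0.30606273]] [0.02180717 0.04042319] [  96.84398918 -167.97606584]
side [[ 0.47570375 -0.31053572]
 [ 0.48319787 -0.33213201]
 [ 0.52096816 -0.32596127]
 [ 0.51381749 -0.30335687]] [0.0228596  0.03827105 0.02370846] [-70.86273735   9.27874465 107.55423626]
```

View pics/c5.png

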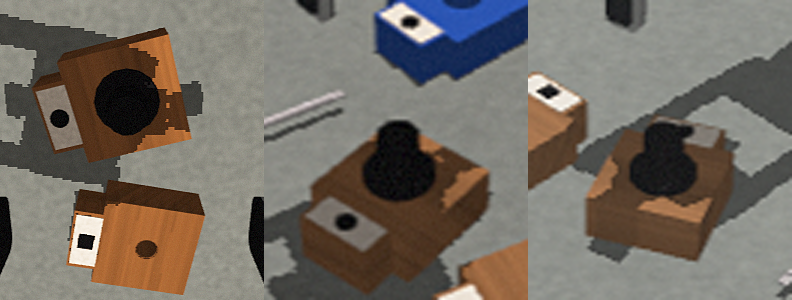

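The plug sits flush in the dot block, with the gripper clear of it. Next I move over the post and turn the jaws to its flat faces.

Call:
send_rows(motion=[[0.02, -0.1, -0.4, 0, 0, 0, -1], [0.02, -0.1, -0.8, 0, 0, 0, -1], [0.02, -0.1, -1, 0, 0, 0, -1], [0.02, -0.1, -1, 0, 0, 0, -1]])

```text
t: 7.75
tool_pos: [0.4964, -0.1881, 0.1817]
orientation: [0.708, -0.707, 0.003, -0.0]
wrist_force: [0.2, 0.7, 0.7]
grip_width: 0.0852
```

Call:
send_rows(motion=[[0.02, -0.1, -0.4, 0, 0, 0, -1], [0.02, -0.1, -0.8, 0, 0, 0, -1], [0.02, -0.1, -1, 0, 0, 0, -1], [0.02, -0.1, -1, 0, 0, 0, -1]])

```text
t: 8.15
tool_pos: [0.4992, -0.3073, 0.1941]
orientation: [0.708, -0.706, 0.002, -0.0]
wrist_force: [0.1, 0.4, -0.5]
grip_width: 0.0851
```

Call:
send_rows(motion=[[0, 0, 0, 0, -0.07, 0, -1], [0, 0, 0, 0, -0.14, 0, -1], [0, 0, 0, 0, -0.21, 0, -1], [0, 0, 0, 0, -0.28, 0, -1], [0, 0, 0, 0, -0.35, 0, -1]])

```text
t: 8.65
tool_pos: [0.4996, -0.3036, 0.1943]
orientation: [0.66, -0.658, -0.255, 0.256]
wrist_force: [-0.1, -0.5, 0.8]
grip_width: 0.0856
```

Call:
send_rows(motion=[[0, 0, 0, 0, -0.07, 0, -1], [0, 0, 0, 0, -0.14, 0, -1], [0, 0, 0, 0, -0.21, 0, -1], [0, 0, 0, 0, -0.28, 0, -1], [0, 0, 0, 0, -0.35, 0, -1]])

```text
t: 9.15
tool_pos: [0.4997, -0.3035, 0.1943]
orientation: [0.525, -0.522, -0.475, 0.475]
wrist_force: [0.5, 0.4, -0.2]
grip_width: 0.0852
```

Call:
send_rows(motion=[[0, 0, 0, 0, -0.07, 0, -1], [0, 0, 0, 0, -0.14, 0, -1], [0, 0, 0, 0, -0.15, 0, -1], [0, 0, 0, 0, -0.15, 0, -1], [0, 0, 0, 0, -0.15, 0, -1]])

```text
t: 9.65
tool_pos: [0.4999, -0.3052, 0.1955]
orientation: [-0.446, 0.445, 0.549, -0.549]
wrist_force: [0.2, 0.4, 0.6]
grip_width: 0.0853
```

Run:
```python
from h import *
np.set_printoptions(precision=4,suppress=True)
d=grab('wrist','w6.png');p,r,s=pose();print(p,s['q'],s['t']);print(r.as_matrix())
print(proj(d,(.501,-.313,.098)))
```

```text
[ 0.5    -0.3054  0.1957] [-0.64    0.0201  1.8448  0.0002  1.2774 -2.4192] 9.7
[[-0.2069 -0.0005 -0.9784]
 [ 0.9784  0.0006 -0.2069]
 [ 0.0007 -1.      0.0004]]
[305.6511 250.1213]
```

View pics/w6.png

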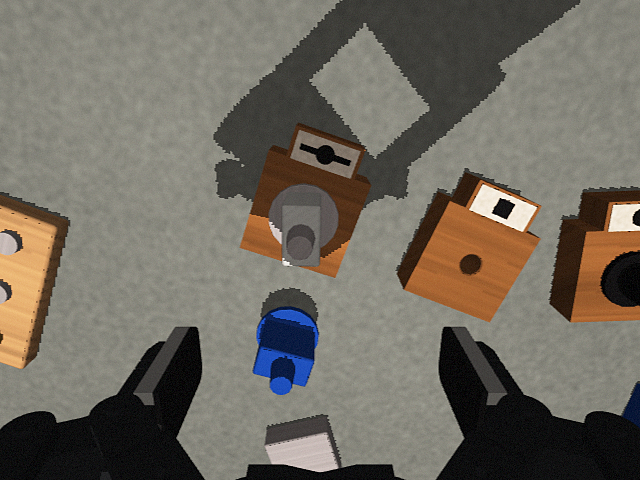

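Run:
```python
from h import *
np.set_printoptions(precision=4,suppress=True)
d=env.grab_frame('wrist');f=d['frame'];g=cv2.cvtColor(f,cv2.COLOR_BGR2GRAY)
c=f[170:280,255:355]; b=cv2.resize(c,None,fx=5,fy=5,interpolation=cv2.INTER_CUBIC)
cv2.imwrite('pics/c7.png',b)
gb=cv2.GaussianBlur(cv2.cvtColor(b,6),(9,9),0)
L=cv2.HoughLinesP(cv2.Canny(gb,20,50),1,np.pi/360,60,minLineLength=90,maxLineGap=15)
for l in L[:,0]:
    q=[(l[0]/5+255,l[1]/5+170),(l[2]/5+255,l[3]/5+170)]
    w=[onz(d,*k,.078) for k in q]; print(l,np.degrees(np.arctan2(*(w[1]-w[0])[1::-1])), w[0][:2])
```

```text
[202 475 401 538] 83.053433801755 [ 0.5196 -0.3168]
[356   2 476  43] 83.19266322730329 [ 0.4572 -0.3105]
[  1 411 111 447] 82.45146474943498 [ 0.5164 -0.343 ]
[246 490 398 538] 83.09460819737261 [ 0.5205 -0.311 ]
```

View pics/c7.png

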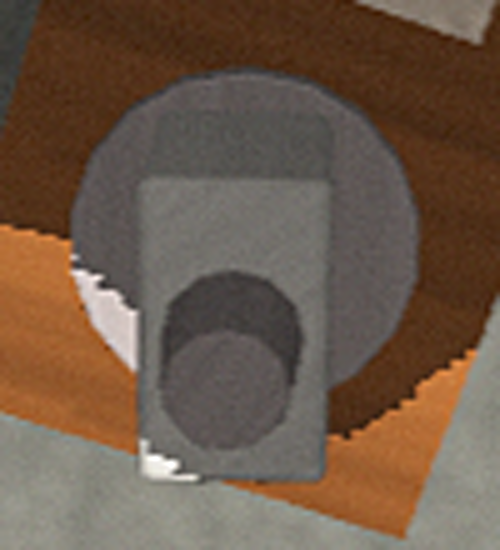

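Run:
```python
from h import *
np.set_printoptions(precision=4,suppress=True)
d=env.grab_frame('wrist');p,r,s=pose();print(p)
f=lambda x,y,z:onz(d,x/5+255,y/5+170,z)[:2]
w=np.array([f(*q,.078) for q in [(140,180),(331,180),(327,480),(139,480)]]);print(w.mean(0))
for i,j in((0,3),(1,2),(0,1),(3,2)):
    e=w[j]-w[i];print(np.hypot(*e),np.degrees(np.arctan2(e[1],e[0])))
print('mandrel',f(229,390,.098));a=f(71,240,.038);b=f(418,240,.038);print('collar',(a+b)/2,f(244,70,.038))
c=w.mean(0);t=r.as_matrix();dd=np.r_[c,.060]-p;print('tool shift /.12',t.T@dd/.12)
```

```text
[ 0.5    -0.3058  0.1959]
[ 0.5004 -0.3167]
0.039041138487236456 10.186521219589592
0.0390211148155308 11.331850329889871
0.023015189640781607 102.0274061858636
0.023795651856705256 102.03402655823676
mandrel [ 0.5006 -0.3165]
collar [ 0.4998 -0.3171] [ 0.476  -0.3219]
tool shift /.12 [-0.0905  1.1329  0.0149]
```

Call:
send_rows(motion=[[-0.09, 0.1, 0.015, 0, 0, 0, -1], [-0.09, 0.4, 0.015, 0, 0, 0, -1], [-0.09, 0.7, 0.015, 0, 0, 0, -1], [-0.09, 0.9, 0.015, 0, 0, 0, -1], [-0.09, 0.9, 0.015, 0, 0, 0, -1]])

```text
t: 10.3
tool_pos: [0.4973, -0.3154, 0.0825]
orientation: [0.449, -0.442, -0.549, 0.549]
wrist_force: [0.2, 0.2, 0.2]
grip_width: 0.0852
```

Call:
send_rows(motion=[[0, 0.12, 0, 0, 0, 0, -1], [0, 0.22, 0, 0, 0, 0, -1], [0, 0.22, 0, 0, 0, 0, -1], [0, 0.22, 0, 0, 0, 0, -1]])

```text
t: 10.7
tool_pos: [0.5007, -0.3172, 0.0621]
orientation: [0.445, -0.445, -0.55, 0.55]
wrist_force: [0.7, 0.5, 0.5]
grip_width: 0.0851
```

Call:
send_rows(motion=[[0, 0, 0, 0, 0, 0, 1], [0, 0, 0, 0, 0, 0, 1], [0, 0, 0, 0, 0, 0, 1], [0, 0, 0, 0, 0, 0, 1], [0, 0, 0, 0, 0, 0, 1]], grip_force=40)

```text
t: 11.2
tool_pos: [0.5008, -0.3171, 0.0622]
orientation: [-0.445, 0.445, 0.55, -0.549]
wrist_force: [-0.1, -0.6, 2.5]
grip_width: 0.0233
```

Run:
```python
from h import *
np.set_printoptions(precision=4,suppress=True)
for _ in range(5):
    d=grab('wrist');p,r,s=pose();print(p,s['grip_width'],s['wrist_force'],s['ft_torque'],np.degrees(np.arctan2(*r.as_matrix()[1::-1,0])))
```

```text
[ 0.5008 -0.3172  0.0622] 0.023717283757808467 [-0.2599 -0.4218  1.9713] [ 0.0541  0.0124 -0.0279] 101.99937370397288
[ 0.5008 -0.3171  0.0622] 0.023152358535109503 [-0.2992  1.0505  1.9829] [0.0248 0.0398 0.0247] 102.00289811571453
[ 0.5007 -0.3172  0.0622] 0.02357773646147306 [0.2402 0.7785 2.2934] [ 0.0759 -0.0122 -0.0141] 101.99841526906494
[ 0.5007 -0.3172  0.0622] 0.022917138092538602 [-0.0531  0.6367  3.1014] [0.0359 0.0508 0.0085] 101.99847276349544
[ 0.5008 -0.3172  0.0622] 0.023122461193043044 [0.0834 0.8803 1.9286] [ 0.0862  0.0576 -0.0185] 102.00225366072657
```

Call:
send_rows(motion=[[0, 0, 0, 0, 0, 0, 1], [0, -0.1, 0, 0, 0, 0, 1], [0, -0.3, 0, 0, 0, 0, 1], [0, -0.7, 0, 0, 0, 0, 1], [0, -1, 0, 0, 0, 0, 1]], grip_force=90)

```text
t: 11.95
tool_pos: [0.5002, -0.3168, 0.1835]
orientation: [0.445, -0.445, -0.55, 0.55]
wrist_force: [0.7, -0.5, -1.0]
grip_width: 0.0226
```

Call:
send_rows(motion=[[0.2, 0, -0.05, 0, 0, 0, 1], [0.5, 0, -0.13, 0, 0, 0, 1], [0.8, 0, -0.21, 0, 0, 0, 1], [0.94, 0, -0.25, 0, 0, 0, 1]])

```text
t: 12.35
tool_pos: [0.5057, -0.1979, 0.1813]
orientation: [-0.445, 0.444, 0.55, -0.55]
wrist_force: [0.8, -0.2, -1.5]
grip_width: 0.023
```

Call:
send_rows(motion=[[0.3, 0, -0.08, 0, 0, 0, 1], [0.6, 0, -0.16, 0, 0, 0, 1], [0.94, 0, -0.25, 0, 0, 0, 1]])

```text
t: 12.65
tool_pos: [0.512, -0.0831, 0.1816]
orientation: [0.445, -0.445, -0.549, 0.549]
wrist_force: [0.7, -0.2, -0.7]
grip_width: 0.0228
```

Call:
send_rows(motion=[[0.3, 0, -0.08, 0, 0, 0, 1], [0.6, 0, -0.16, 0, 0, 0, 1], [0.94, 0, -0.25, 0, 0, 0, 1]])

```text
t: 12.95
tool_pos: [0.5179, 0.0337, 0.1817]
orientation: [0.445, -0.445, -0.549, 0.55]
wrist_force: [0.8, 0.3, -1.7]
grip_width: 0.0226
```

Call:
send_rows(motion=[[0.3, 0, -0.08, 0, 0, 0, 1], [0.6, 0, -0.16, 0, 0, 0, 1], [0.94, 0, -0.25, 0, 0, 0, 1]])

```text
t: 13.25
tool_pos: [0.5239, 0.1503, 0.1816]
orientation: [0.445, -0.445, -0.549, 0.55]
wrist_force: [0.5, 0.0, -2.4]
grip_width: 0.0227
```

Call:
send_rows(motion=[[0.3, 0, -0.08, 0, -0.053, 0, 1], [0.6, 0, -0.16, 0, -0.053, 0, 1], [0.94, 0, -0.25, 0, -0.053, 0, 1], [0.94, 0, -0.25, 0, -0.053, 0, 1], [0.94, 0, -0.25, 0, -0.053, 0, 1]])

```text
t: 13.75
tool_pos: [0.5297, 0.2664, 0.1813]
orientation: [0.413, -0.413, -0.573, 0.574]
wrist_force: [0.2, 0.2, -0.8]
grip_width: 0.023
```

Run:
```python
from h import *
np.set_printoptions(precision=4,suppress=True)
d=grab('wrist','w8.png');p,r,s=pose();print(p,s['q'],s['t'],s['grip_width'],np.degrees(np.arctan2(*r.as_matrix()[1::-1,0])));print(r.as_matrix())
print(proj(d,(.5285,.2665,.05)))
```

```text
[0.5297 0.2656 0.1812] [ 0.3744  0.0476  1.8419 -0.0007  1.2533 -1.517 ] 13.8 0.022888766674211584 108.38440054667382
[[-0.3154 -0.0009 -0.949 ]
 [ 0.949  -0.001  -0.3154]
 [-0.0007 -1.      0.0012]]
[320.7934 231.5695]
```

View pics/w8.png

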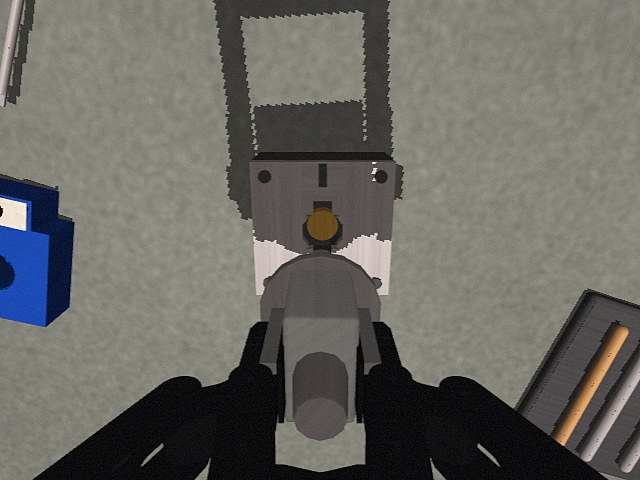

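The post hangs centred in the jaws over the socket. The index bar is at (322,175), the plunger at (322,224) and the screws at about (264,177) and (381,177), so the slots line up with the pin. I'll work out the offset.

Run:
```python
from h import *
np.set_printoptions(precision=4,suppress=True)
d=env.grab_frame('wrist');p,r,s=pose();f=d['frame'];g=cv2.cvtColor(f,6)
def dark(u,v,h=10):
    w=g[v-h:v+h+1,u-h:u+h+1].astype(float);w=np.clip(np.percentile(w,60)-15-w,0,None);y,x=np.mgrid[-h:h+1,-h:h+1]
    return u+(w*x).sum()/w.sum(),v+(w*y).sum()/w.sum()
a,b=dark(264,177),dark(381,177);print(a,b)
A,B=onz(d,*a,.05)[:2],onz(d,*b,.05)[:2]
e=B-A;L=np.hypot(*e);th=np.degrees(np.arctan2(e[1],e[0]));print(L,th)
n=np.array([-e[1],e[0]])/L; c=(A+B)/2-n*L/2;print('socket from screws',c)
hsv=cv2.cvtColor(f,40);m=((hsv[...,1]>120)&(hsv[...,0]>8)&(hsv[...,0]<30)).astype(np.uint8);m[:195]=0;m[250:]=0;m[:,:295]=0;m[:,350:]=0
cs,_=cv2.findContours(m,0,1);k=max(cs,key=cv2.contourArea);q,rad=cv2.minEnclosingCircle(k);print(q,rad,'plunger',onz(d,*q,.036)[:2])
bar=dark(322,175,14);print('bar',bar)
bw=onz(d,*bar,.053)[:2];print('bar dist',np.hypot(*(bw-c)), np.degrees(np.arctan2(*(c-bw)[::-1])))
for t in(c,onz(d,*q,.036)[:2],np.array([.5285,.2665])):
    print('tool shift mm',(r.as_matrix().T@np.r_[t-p[:2],0])*1e3)
```

```text
(np.float64(265.1431368283663), np.float64(176.5610180552534)) (np.float64(381.534178267193), np.float64(176.62393517556617))
0.07222423615744862 108.44645388180203
socket from screws [0.5284 0.2673]
(323.2663269042969, 223.60308837890625) 16.623315811157227 plunger [0.5269 0.2669]
bar (np.float64(323.5182972367438), np.float64(174.7244212098581))
bar dist 0.03780007752079406 18.301361258382194
tool shift mm [ 2.5328 -0.0008  0.6802]
tool shift mm [2.6713 0.0006 2.2453]
tool shift mm [ 1.7668 -0.0003  0.8175]
```

Run:
```python
from h import *
d=env.grab_frame('wrist');p,r,s=pose();g=cv2.GaussianBlur(cv2.cvtColor(d['frame'],6),(5,5),0).astype(float)
for dz in (-.0302,-.0242,.0158,.0358):print(dz,proj(d,p+[0,0,dz]))
# edges of collar/body/mandrel along rows
for v in (290,300,330,380,420):
    e=np.abs(np.gradient(g[v])); k=[u for u in range(255,390) if e[u]>4 and e[u]==e[u-3:u+4].max()];print(v,k)
e=np.gradient(g[:,322]);print([ (u,round(e[u],1)) for u in range(235,450) if abs(e[u])>3 and abs(e[u])==abs(e[u-3:u+4]).max()])
print('collar far edge pred',proj(d,p+[0,0,-.0302]+r.as_matrix()[:,2]*.025))
```

```text
-0.0302 [318.93862562 306.42823042]
-0.0242 [318.8825028 313.3358497]
0.0158 [318.3872906  374.28676835]
0.0358 [318.01807953 419.72941756]
290 [258, 264, 377]
300 [260, 380]
330 [266, 283, 358, 374]
380 [285, 292, 348, 355]
420 [276, 283, 293, 347, 356, 364]
[(240, np.float64(-15.5)), (249, np.float64(14.0)), (256, np.float64(7.5)), (318, np.float64(6.0)), (351, np.float64(-14.5)), (397, np.float64(5.0)), (398, np.float64(5.0)), (440, np.float64(17.5))]
collar far edge pred [319.00797701 250.86858842]
```

Call:
send_rows(motion=[[0.015, 0.2, 0.0025, 0, 0, 0, 1], [0.015, 0.4, 0.0025, 0, 0, 0, 1], [0.015, 0.57, 0.0025, 0, 0, 0, 1], [0.015, 0.57, 0.0025, 0, 0, 0, 1], [0.015, 0.57, 0.0025, 0, 0, 0, 1]])

```text
t: 14.4
tool_pos: [0.5292, 0.2666, 0.1134]
orientation: [0.414, -0.414, -0.573, 0.573]
wrist_force: [0.3, 0.1, -1.3]
grip_width: 0.0225
```

Run:
```python
from h import *
np.set_printoptions(precision=4,suppress=True)
d=grab('side');w=grab('wrist');e=grab('scene')
p,r,s=pose();print(p,s['wrist_force'],s['ft_torque'],np.degrees(np.arctan2(*r.as_matrix()[1::-1,0])), (r.as_matrix().T@np.r_[np.array([.5285,.267])-p[:2],0])*1e3)
C=lambda i,q:cv2.resize(i['frame'][q[1]-75:q[1]+75,q[0]-66:q[0]+66],(396,450),interpolation=2)
cv2.imwrite('pics/c9.png',np.hstack([C(d,(214,190)),C(e,(498,300))]))
```

```text
[0.5303 0.2676 0.1153] [ 0.1531 -0.018  -1.7963] [-0.0077 -0.0115 -0.0013] 108.32440086684001 [ 0.0196 -0.006   1.8817]
```

Run:
```python
from h import *
np.set_printoptions(precision=4,suppress=True)
for _ in range(3):
    w=grab('wrist');p,r,s=pose();print(p,(r.as_matrix().T@np.r_[np.array([.5285,.267])-p[:2],0])*1e3)
```

```text
[0.5302 0.2677 0.1152] [-0.0969 -0.0054  1.8081]
[0.53   0.2677 0.115 ] [-0.1905 -0.0045  1.6652]
[0.5298 0.2677 0.1147] [-0.2757 -0.0033  1.4735]
```

Call:
send_rows(motion=[[0, 0.02, 0, 0, 0, 0, 1], [0, 0.04, 0, 0, 0, 0, 1], [0, 0.07, 0, 0, 0, 0, 1], [0, 0.07, 0, 0, 0, 0, 1], [0, 0.07, 0, 0, 0, 0, 1]])

```text
t: 15.2
tool_pos: [0.5289, 0.2675, 0.1045]
orientation: [0.414, -0.414, -0.573, 0.574]
wrist_force: [-0.5, -0.7, -0.6]
grip_width: 0.0226
```

Call:
send_rows(motion=[[0, 0.02, 0, 0, 0, 0, 1], [0, 0.04, 0, 0, 0, 0, 1], [0, 0.06, 0, 0, 0, 0, 1], [0, 0.06, 0, 0, 0, 0, 1]])

```text
t: 15.6
tool_pos: [0.5287, 0.2674, 0.0971]
orientation: [0.414, -0.414, -0.573, 0.574]
wrist_force: [-0.5, -0.2, -1.7]
grip_width: 0.0227
```

Call:
send_rows(motion=[[0, 0.02, 0, 0, 0, 0, 1], [0, 0.04, 0, 0, 0, 0, 1], [0, 0.06, 0, 0, 0, 0, 1], [0, 0.06, 0, 0, 0, 0, 1]])

```text
t: 16.0
tool_pos: [0.5293, 0.2676, 0.0909]
orientation: [-0.414, 0.414, 0.573, -0.573]
wrist_force: [-1.2, -0.4, 3.7]
grip_width: 0.0226
```

Call:
send_rows(motion=[[0, 0.02, 0, 0, 0, 0, 1], [0, 0.04, 0, 0, 0, 0, 1], [0, 0.06, 0, 0, 0, 0, 1], [0, 0.06, 0, 0, 0, 0, 1], [0, 0.06, 0, 0, 0, 0, 1]])

```text
t: 16.5
tool_pos: [0.5294, 0.2676, 0.084]
orientation: [-0.414, 0.414, 0.574, -0.573]
wrist_force: [-2.1, -1.5, 5.8]
grip_width: 0.0226
```

Call:
send_rows(motion=[[0, 0.015, 0, 0, 0, 0, 1], [0, 0.03, 0, 0, 0, 0, 1], [0, 0.04, 0, 0, 0, 0, 1], [0, 0.05, 0, 0, 0, 0, 1], [0, 0.05, 0, 0, 0, 0, 1]])

```text
t: 17.0
tool_pos: [0.5295, 0.2677, 0.0804]
orientation: [0.414, -0.414, -0.573, 0.573]
wrist_force: [-9.4, -4.3, 17.5]
grip_width: 0.023
```

Call:
send_rows(motion=[[0, 0, 0.004, 0, 0, 0, 1], [0, 0, 0.005, 0, 0.05, 0, 1], [0, 0, 0.005, 0, 0.1, 0, 1], [0, 0, 0.005, 0, 0.15, 0, 1], [0, 0, 0.005, 0, 0.2, 0, 1]])

```text
t: 17.5
tool_pos: [0.5309, 0.2678, 0.0804]
orientation: [-0.524, 0.526, 0.476, -0.472]
wrist_force: [-0.3, -3.3, 12.0]
grip_width: 0.0226
```

```bash
cat > st.py <<'E'
from h import *
np.set_printoptions(precision=4,suppress=True)
p,r,s=pose();print(s['t'],p,s['wrist_force'],s['ft_torque'],s['grip_width'],np.degrees(np.arctan2(*r.as_matrix()[1::-1,0])),r.as_matrix()[:,1])
E
python3 st.py
```

```text
17.5 [0.5309 0.2678 0.0804] [-0.3353 -3.3313 12.0247] [-0.4994  0.3166  0.1606] 0.022583877368512358 84.14602915422526 [ 0.0056  0.001  -1.    ]
```

Call:
send_rows(motion=[[0, 0.005, 0, 0, 0.06, 0, 1], [0, 0.005, 0, 0, 0.12, 0, 1], [0, 0.005, 0, 0, 0.18, 0, 1], [0, 0.005, 0, 0, 0.24, 0, 1], [0, 0.005, 0, 0, 0.3, 0, 1]])

```text
t: 18.0
tool_pos: [0.5306, 0.2675, 0.0803]
orientation: [-0.645, 0.646, 0.29, -0.287]
wrist_force: [-3.5, -3.6, 16.4]
grip_width: 0.0228
```

```bash
python3 st.py
```

```text
18.0 [0.5306 0.2675 0.0803] [-3.5233 -3.5788 16.3602] [-0.8209  0.8466  0.1648] 0.022793320637001364 48.1115478784044 [ 0.0042  0.0001 -1.    ]
```

Turning freely and still flush. About 30° remains to the stop.

Call:
send_rows(motion=[[0, 0, 0, 0, 0.06, 0, 1], [0, 0, 0, 0, 0.12, 0, 1], [0, 0, 0, 0, 0.17, 0, 1], [0, 0, 0, 0, 0.21, 0, 1], [0, 0, 0, 0, 0.24, 0, 1]])

```text
t: 18.5
tool_pos: [0.5292, 0.2675, 0.0803]
orientation: [-0.697, 0.697, 0.12, -0.12]
wrist_force: [-11.0, -3.7, 20.9]
grip_width: 0.0226
```

```bash
python3 st.py
```

```text
18.5 [0.5292 0.2675 0.0803] [-10.9819  -3.6577  20.8756] [-0.7291  1.9786  0.4355] 0.02256229077320957 19.478160120107553 [ 0.0003 -0.0004 -1.    ]
```

Call:
send_rows(motion=[[0, 0, 0, 0, 0.01, 0, 1], [0, 0, 0, 0, 0.015, 0, 1], [0, 0, 0, 0, 0.02, 0, 1], [0, 0, 0, 0, 0.02, 0, 1]])

```text
t: 18.9
tool_pos: [0.5286, 0.2675, 0.0804]
orientation: [-0.699, 0.699, 0.106, -0.106]
wrist_force: [-9.6, -4.0, 22.0]
grip_width: 0.0225
```

```bash
python3 st.py
```

```text
18.9 [0.5286 0.2675 0.0804] [-9.6221 -3.9798 22.0229] [-0.8146  2.0345  0.3491] 0.02248198205390849 17.244443608809487 [-0.0009 -0.0008 -1.    ]
```

Call:
send_rows(motion=[[0, 0, 0, 0, 0.01, 0, 1], [0, 0, 0, 0, 0.02, 0, 1], [0, 0, 0, 0, 0.02, 0, 1], [0, 0, 0, 0, 0.02, 0, 1]])

```text
t: 19.3
tool_pos: [0.5281, 0.2675, 0.0803]
orientation: [-0.701, 0.701, 0.091, -0.092]
wrist_force: [-13.8, -4.8, 22.9]
grip_width: 0.0226
```

```bash
python3 st.py
```

```text
19.3 [0.5281 0.2675 0.0803] [-13.77    -4.796   22.9362] [-0.8288  2.4214  0.424 ] 0.022585345771197463 14.856604387058317 [-0.0024 -0.001  -1.    ]
```

Call:
send_rows(motion=[[0, 0, 0, 0, 0.01, 0, 1], [0, 0, 0, 0, 0.02, 0, 1], [0, 0, 0, 0, 0.02, 0, 1], [0, 0, 0, 0, 0.02, 0, 1]])

```text
t: 19.7
tool_pos: [0.5276, 0.2675, 0.0804]
orientation: [-0.703, 0.703, 0.076, -0.078]
wrist_force: [-14.2, -4.5, 24.5]
grip_width: 0.0227
```

Run:
```python
exec(open('st.py').read())
d=grab('wrist','w10.png');e=grab('side','s10.png');g=cv2.GaussianBlur(cv2.cvtColor(d['frame'],6),(5,5),0).astype(float)
for v in (320,340,360,380,400,420):
    q=np.abs(np.gradient(g[v])); print(v,[u for u in range(255,390) if q[u]>4 and q[u]==q[u-3:u+4].max()])
print(s['q'])
```

```text
19.7 [0.5276 0.2675 0.0804] [-14.1676  -4.4926  24.5379] [-0.8712  2.7213  0.6714] 0.02268515423507395 12.50205754152357 [-0.0035 -0.0013 -1.    ]
320 [269, 282, 358, 371]
340 [264, 282, 358, 376]
360 [259, 276, 284, 299, 340, 356, 364, 381]
380 [285, 292, 348, 355]
400 [285, 292, 348, 354]
420 [276, 283, 293, 347, 356, 364]
[0.3785 0.1565 1.9086 0.     1.0802 0.1603]
```

Call:
send_rows(motion=[[0, 0, 0, 0, -0.02, 0, 1], [0, 0, 0, 0, -0.033, 0, 1], [0, 0, 0, 0, -0.033, 0, 1], [0, 0, 0, 0, -0.033, 0, 1]])

```text
t: 20.2
tool_pos: [0.5281, 0.2674, 0.0804]
orientation: [-0.7, 0.7, 0.1, -0.102]
wrist_force: [-13.1, -4.9, 23.1]
grip_width: 0.023
```

Run:
```python
exec(open('st.py').read())
d=grab('side');e=grab('scene');w=grab('wrist')
C=lambda i,q:cv2.resize(i['frame'][q[1]-75:q[1]+75,q[0]-66:q[0]+66],(264,300),interpolation=2)
cv2.imwrite('pics/f.png',np.hstack([C(d,(214,195)),C(e,(498,310)),cv2.resize(w['frame'][150:450,188:452],(264,300))]))
p,r,s=pose();print(s['t'],p,s['wrist_force'],s['ft_torque'])
```

```text
20.2 [0.5281 0.2674 0.0804] [-13.1135  -4.8804  23.0803] [-0.8749  2.3538  0.1231] 0.023004369694809877 16.361439815964577 [-0.0025 -0.0009 -1.    ]
20.35 [0.5281 0.2674 0.0804] [-12.8972  -5.4215  23.6929] [-0.9393  2.4509  0.1571]
```

View pics/f.png

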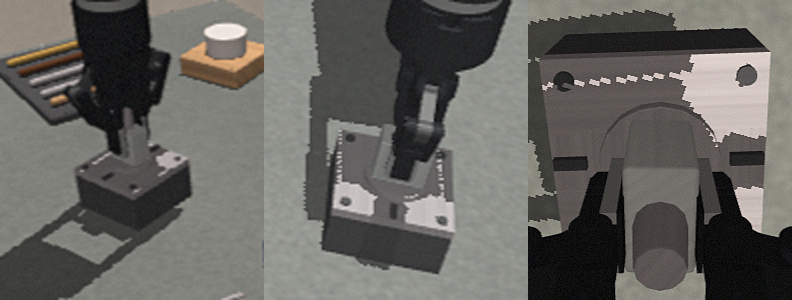

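The final view shows the collar flush on the plate and the grip body square across the index bars, still held. I'm handing in.

```bash
python3 -c "
from station import env; print(env.close_job()); s=env.sense(); print(s['t'],s['tool_pos'],s['wrist_force'])"
```

```text
the job is handed in; nothing more can be done
None
the job is handed in; nothing more can be done
```

I finished the job and handed it in after about 20 s of the 62 s allowed. No verdict was reported.

- **Plug:** I pulled it from the socket, pressed it into the wood block with the plain dot, and let go. It met the block with about 11 N at the expected height, and the pictures afterwards showed the flange seated flush.
- **Post:** I lowered the steel post with its pin in line with the slots and pushed it down until the collar was flush. The tool stood at z = 0.0804 m against the 0.0802 m I expected. I then twisted it clockwise to about 92° and left it gripped at 90 N, held down with about 23 N.

**What didn't agree:**
- **Stop:** there was no sharp rise in torque at 90°. The twist ran on to about 96° against growing torque and side force, apparently levering through the play in the bore, so I backed it off to about 92°.
- **Side force:** about 14 N remained on the post at the end.
- **Cameras:** the scene and side views differed by about 5 mm at first. I used the wrist camera for the grasps and fits instead.

The jar, bench block, screwdriver and blue look-alikes were not touched.

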